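Shift the microscope's light-path lever into slot three

TASK

Switch the microscope's light path with the gated lever on the box with the metal H-shaped gate plate: seen from the robot, push the lever along the left leg to the cross channel, across to the right leg, then forward (away from the robot) until it is fully home in slot three, the one marked with three pips, without letting it slip into slot four. Only push it, gently, with the fingertips or the outside of the fingers: do not pinch or grip the knob. Let go of the lever once it is home, and leave the joystick and everything else on the table as it stands.

Things in the scene. Friction and masses are not known exactly. Their poses are not given: they have to be found in the camera images.
- selector: light-path selector, fixed: grey box 200 (its x) x 160 (its y) x 76 mm tall with an aluminium gate plate on top (top face at 85 mm) that has an H-shaped opening. Origin: centre of the underside; x forward (away from the robot, turned up to 0.35 rad), y left, z up. It may stand left or right of the joystick unit.
- slot_three (a point): where the stem's axis crosses the plate's top face when home in slot three. The H has two legs along selector x, centre lines 15.6 mm left and right of the middle, joined by a cross channel at x = 0. Slot ends: one left forward, two left rear, three right forward, four right rear, each with that many black pips beyond it. Axes as the selector's.
- knob (a point): centre of the lever's black knob: barrel, 31 mm dia at its middle, 44 mm tall along the lever, on a steel stem 10 mm dia. The lever pivots at selector point (0, 0, 15 mm), 165 mm from the knob centre. Knob in the selector frame: x = 165 sin(fore), y = -165 sin(across) cos(fore), z = 15 + 165 cos(across) cos(fore) mm. z axis along the lever, upward.
- lever_fore (a joint): lean of the lever forward (selector +x), rad: 0 = in line with the cross channel, +0.30 = stop in a forward slot, -0.30 = stop in a rear slot. The lever stays where it is left; about 1.5 N at the knob moves it. It crosses from leg to leg only within about 0.045 rad of 0 (gate corners rounded by 4 mm).
- lever_across (a joint): lean of the lever to the right (selector -y), rad: about -0.21 = in the left leg (always so at the start, anywhere along that leg), +0.22 = stop in the right leg.
- stick_unit: bystander, fixed: white box 160 x 120 x 55 mm with a round black collar and a sprung joystick, top 140 mm above the table; no gate plate. Origin: centre of the underside.
- joystick (a joint): lean of that joystick, rad, sprung to 0; not to be used.
- reagent: bystander: brown glass bottle, 46 dia x 105 tall, loose, stands beyond the selector box ; sizes in mm; origin: centre of its underside
- vial: bystander: small clear glass vial with white cap, 26 dia x 50 tall, loose, stands on the robot's side of the selector box ; sizes in mm; origin: centre of its underside
- dish: bystander: round flat lidded dish, 60 dia x 15 tall, loose, lies on the robot's side of the joystick unit ; sizes in mm; origin: centre of its underside
- beaker: bystander: open glass beaker, 60 dia x 75 tall, loose, stands beyond the joystick unit ; sizes in mm; origin: centre of its underside
- washbottle: bystander: squeeze bottle with red cap and bent spout, 72 dia, 200 tall over the spout, loose, to the robot's right ; sizes in mm; origin: centre of its underside
- tipbox: bystander: flat plastic box with clear lid, 122 x 82 x 65 tall, loose, to the robot's right ; sizes in mm; origin: centre of its underside
- tissues: bystander: cardboard box 210 x 110 x 80 tall, loose, to the robot's left ; sizes in mm; origin: centre of its underside

How it is judged:
By the outcome, as a careful person would: the job done as asked, in the order asked, and still so for the second after the job is handed in, with the robot touching nothing.
It also fails if it takes over 58 s, if anything falls off the work surface, if the arm or the gripper's body presses on something with over 40 N, if the wrist force passes 120 N, or if a joint passes its speed limit or range.

ROBOT

A 6-joint arm with a two-finger parallel gripper is mounted at the origin on the work surface. World frame = base frame: x ahead of the robot, y to its left, z up, the work surface at z = 0. Lengths are in m, angles in degrees, forces in N, time in s.
With the tool pointing down it reaches from about 0.4 to 0.825 m from the base axis. Payload 7 kg.
Tool frame: the origin (TCP) lies at the very end of the fingers, on their centre line; the grasp point (between the pads) lies 19 mm behind it (grasp_offset is the x of the grasp point in the tool frame, in m); x points along the fingers, y is the direction in which the jaws open and shut, and the axes are right-handed (so a half turn about x gives the same grasp; the last joint's range is limited). The gripper opens to 88 mm and grips with 3 to 60 N. Pads are 19 mm wide; open, the fingers measure 130 mm over their backs; the gripper's body (78 mm by 193 mm) begins 47 mm behind the grasp point.
Start: joints at [-57.347, 20.546, 0.682, 0, -70.136, -16.507], TCP at [0.188, -0.648, 0.227] pointing down, gripper open.
Joint ranges: [-176.03, 176.03], [-82.01, 121.73], [-58.28, 71.71], [-173.87, 95.51], [-174.79, -0.11], [-173.66, 173.66]. Speed limits (degrees/s): [136.94, 136.94, 172.46, 180, 180, 180].

INTERFACE

Orientations are given as [roll, pitch, yaw] about the fixed x, y, z axes, in that order (R = Rz(yaw) Ry(pitch) Rx(roll)).
In Python, from plant import get_obs, snapshot, close_job, grasp_offset gives the robot as it stands.
- The arm moves only by the tool carry_out, never from a script. Its argument "series" is a list that holds one entry, the list of rows, each a list of 6 numbers: the shift along the tool's x, y, z in mm, then the turn, a rotation vector about the tool's x, y, z in degrees. A call has 1 to 10 rows; each row is the pose to reach, as a shift and turn from the pose commanded when the call began, along the tool's axes at that moment; what a row does not reach only later rows make up. A row lasts 1/8 s, in which the tool goes at most 62.5 mm and 10.7 degrees, less where a joint would pass 70% of its speed; a pose out of reach is approached as far as the arm can. A call with a gripper value outside its range is refused whole. "hand" is the gripper's target within -1 to 1 (shut at 1, half-way at 0, fully open at -1), set as the call begins (left out, the last holds). The fingers move at their own pace and stop on an object; the grip force is fixed at half the most. Time passes only in rows, so rows that repeat a pose let the fingers close. It gives the time, the measured TCP pose, the force and the opening at its end, in the units of the state.
- get_obs(): the state, without advancing time (a new reading comes with each control period).
- snapshot(name): name is "scene" or "top" or "wrist"; returns a dict with "color" (420x560x3 uint8, red, green, blue), "fx", "fy", "cx", "cy" (pixels), "eye" and "attitude" of the camera in the world. Camera axes: x right, y down, z forward; pixel columns grow to the right and rows downward; lengths in m; the calibration is good to about 2 mm. A picture is of the moment at which its call begins. There is no depth.
- close_job(): hands the job in, once; it reports no verdict.
The state is a dict: "clock": time; "joint_pos": joint angles; "qvel": joint speeds; "tau": joint torques, N m; "tool_pos": TCP position; "orientation": TCP orientation; "force": force on the tool from outside, world axes, zero at the start; "moment": the same for the moment, N m; "opening": finger opening in m.
Only numpy, scipy, OpenCV 4.12 (cv2) and the standard library are available. Lean on these libraries where they do the work, as an engineer would, in place of code of your own. Each camera call takes 0.05 s, during which the arm holds its last target.

## Working session

There is one attempt and no reset: what is moved stays moved. The work goes in short steps, Python scripts to look and compute and a tool call to move; the robot and the scene stay as the last step left them, time stands still between calls to the robot, and variables do not carry over. Pictures are saved under pics/ and viewed, and the job is handed in when it is done.

Besides the shell and the picture viewer there is one more tool, called by a JSON object that holds its "method" and its "body", one argument or row to a line. carry_out: Moves the arm, as the interface text tells. Its arguments: {"type":"object","properties":{"series":{"type":"array","items":{"type":"array","items":{"type":"array","items":{"type":"number"}}}},"hand":{"type":"number"}},"required":["series"]}

```bash
mkdir -p pics; ls
cat > h.py <<'E'
import numpy as np,cv2
from plant import get_obs,snapshot,close_job,grasp_offset
def shot(n,f):
    s=snapshot(n); cv2.imwrite('pics/'+f,s['color'][:,:,::-1]); return s
E
python3 - <<'E'
from h import *
print(get_obs(),grasp_offset)
for n in['scene','top','wrist']:
    s=shot(n,n+'0.png'); print(n,{k:v for k,v in s.items() if k!='color'})
E
```

```text
pics
{'clock': 0.0, 'joint_pos': array([-5.73469841e+01,  2.05902682e+01,  6.34018789e-01, -1.89698377e-02,
       -7.01353945e+01, -1.65060538e+01]), 'qvel': array([-0.03226779,  0.06042306,  0.02036973,  0.07354541,  0.03123366,
       -0.02413147]), 'tau': array([ 4.58949144e-04, -5.82722461e+01,  2.93038148e+01,  6.99711040e+00,
        6.67886066e-03, -1.31242296e-04]), 'tool_pos': array([ 0.187544  , -0.64792059,  0.22564133]), 'orientation': array([ 95.49592506,  89.90663662, 111.63642697]), 'force': array([ 0.38571475,  0.64428686, -0.36377495]), 'moment': array([-0.02392832, -0.00835048,  0.05039395]), 'opening': 0.08736389856150806} -0.0188
scene {'fx': 393.56468282264944, 'fy': 393.56468282264944, 'cx': 286.6007578081053, 'cy': 214.055925865235, 'eye': array([1.16369256, 0.55323394, 0.95543146]), 'attitude': array([-135.96592144,    0.9587111 ,  132.49766351])}
top {'fx': 543.2900370552289, 'fy': 543.2900370552289, 'cx': 284.73778842257036, 'cy': 210.36343269742463, 'eye': array([0.42730944, 0.02912405, 1.52815497]), 'attitude': array([-174.49911655,   -0.61875913,  -91.08402798])}
wrist {'fx': 296.50595829122534, 'fy': 296.50595829122534, 'cx': 283.0556656451907, 'cy': 205.55570084123246, 'eye': array([ 0.11954906, -0.66785547,  0.38266205]), 'attitude': array([ 1.64728812e+02, -6.16031551e-02,  1.06149145e+02])}
```

View pics/scene0.png

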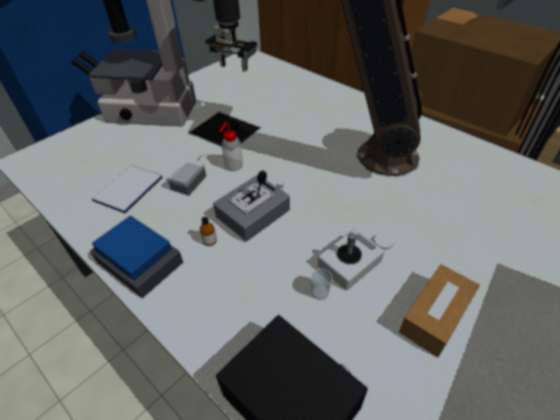

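View pics/top0.png

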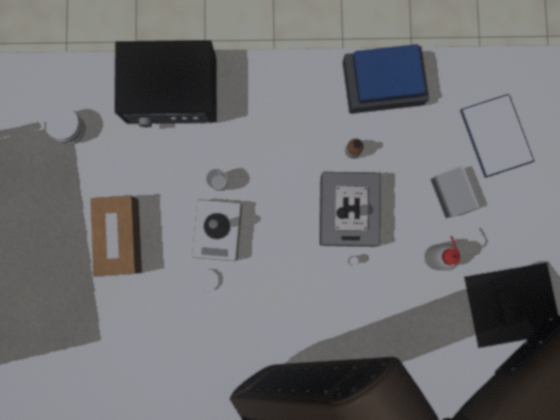

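The selector is right of the joystick: its box is at about (350,209) in the top view and (252,205) in the scene view. I'll enlarge both.

Run:
```python
from h import *
a=cv2.imread('pics/top0.png')[160:275,300:405]; cv2.imwrite('pics/topz.png',cv2.resize(a,None,fx=5,fy=5,interpolation=cv2.INTER_CUBIC))
a=cv2.imread('pics/scene0.png')[160:245,200:300]; cv2.imwrite('pics/scenez.png',cv2.resize(a,None,fx=7,fy=7,interpolation=cv2.INTER_CUBIC))
```

```text
(no output)
```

View pics/topz.png

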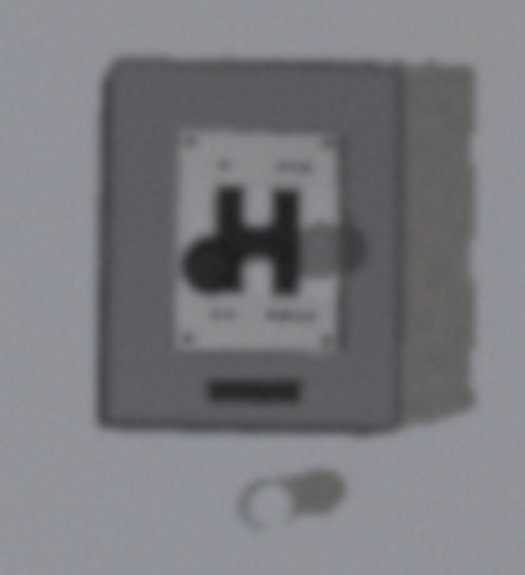

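View pics/scenez.png

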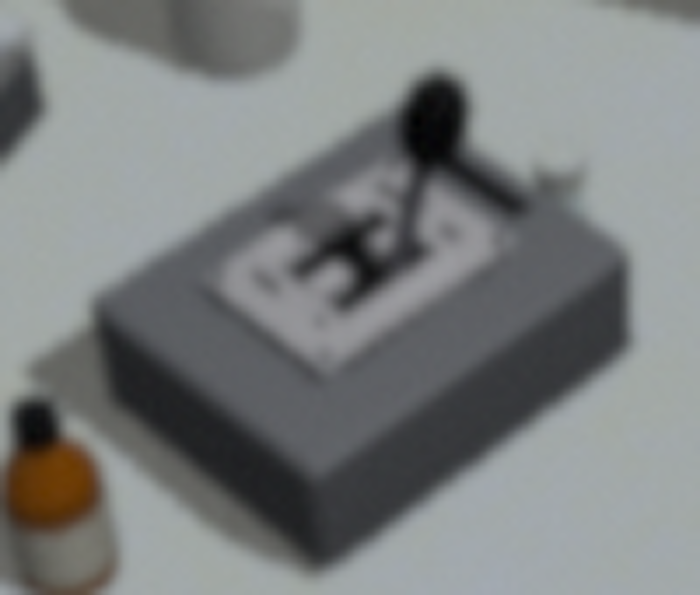

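The top view shows the H centre at about zoomed (257,241) and the knob at (209,266), in the left leg a bit to the rear. Next I fit the pose using both cameras.

```bash
cat >> h.py <<'E'
from scipy.spatial.transform import Rotation as Rn
from scipy.optimize import least_squares
CAM={'top':dict(f=543.29,c=(284.738,210.363),eye=[0.42730944,0.02912405,1.52815497],att=[-174.49911655,-0.61875913,-91.08402798]),
'scene':dict(f=393.5647,c=(286.6008,214.0559),eye=[1.16369256,0.55323394,0.95543146],att=[-135.96592144,0.9587111,132.49766351])}
def proj(cam,P):
    c=CAM[cam];R=Rn.from_euler('xyz',c['att'],degrees=True).as_matrix()
    q=(np.atleast_2d(P)-c['eye'])@R
    return q[:,:2]/q[:,2:]*c['f']+np.array(c['c'])
def sel2w(p,S):
    x,y,t=p;c,s=np.cos(t),np.sin(t);S=np.atleast_2d(S)
    return np.c_[x+c*S[:,0]-s*S[:,1],y+s*S[:,0]+c*S[:,1],S[:,2]]
def knob(f,a): return np.array([.165*np.sin(f),-.165*np.sin(a)*np.cos(f),.015+.165*np.cos(a)*np.cos(f)])
def tz(u,v): return [(u+.5)/5-.5+300,(v+.5)/5-.5+160]
def sz(u,v): return [(u+.5)/7-.5+200,(v+.5)/7-.5+160]
E
python3 - <<'E'
from h import *
h=.076
T=[((.1,.08,h),(110,60)),((.1,-.08,h),(402,65)),((-.1,-.08,h),(400,430)),((-.1,.08,h),(98,425)),((0,0,.085),(257,241))]
S=[((.1,.08,h),(318,480)),((.1,-.08,h),(97,300)),((-.1,.08,h),(628,262)),((.1,.08,0),(318,572)),]
kt=tz(209,266);ks=sz(434,117)
def res(p,use=3):
    r=[]
    if use&1:
        r.append(proj('top',sel2w(p,[a for a,_ in T]))-[tz(*b) for _,b in T]); r.append(proj('top',sel2w(p,knob(p[3],p[4])) if 0 else sel2w(p[:3],knob(p[3],p[4])))-kt)
    if use&2:
        r.append(proj('scene',sel2w(p[:3],[a for a,_ in S]))-[sz(*b) for _,b in S]); r.append(proj('scene',sel2w(p[:3],knob(p[3],p[4])))-ks)
    return np.concatenate(r).ravel()
_o=sel2w
import h
def sel2w(p,S): return _o(p[:3],S)
for use in(1,2,3):
    s=least_squares(res,[.45,-.15,0,0,-.2],args=(use,)); print(use,s.x.round(4),'\n',s.fun.reshape(-1,2).round(1).tolist(), sel2w(s.x,knob(*s.x[3:])).round(4))
E
```

```text
1 [ 0.5692 -0.1654 -0.0439 -0.1344 -0.214 ] 
 [[-0.4, -0.8], [0.2, -0.2], [-0.0, 0.7], [0.6, 0.2], [-0.4, 0.2], [0.0, -0.0]] [[ 0.5487 -0.1297  0.1748]]
2 [ 0.5696 -0.1641 -0.0627 -0.1378 -0.1953] 
 [[-1.3, -0.5], [-1.4, -1.0], [1.8, -1.5], [1.0, 2.5], [0.0, -0.0]] [[ 0.549  -0.1311  0.1753]]
3 [ 0.5695 -0.1653 -0.0489 -0.1357 -0.2093] 
 [[-0.3, -1.0], [0.3, -0.2], [-0.2, 0.8], [0.4, -0.1], [-0.4, 0.1], [0.2, -0.1], [-1.0, -0.7], [-1.6, -0.8], [1.5, -2.1], [1.3, 2.3], [0.2, 0.2]] [[ 0.5488 -0.1303  0.1749]]
```

```bash
cat >> h.py <<'E'
P=[.5694,-.165,-.046]
def to_tool(tgt_sel, ydir=None):
    """shift in tool axes mm to reach selector-frame target (x,y,z)"""
    o=get_obs(); R=Rn.from_euler('xyz',o['orientation'],degrees=True).as_matrix()
    w=sel2w(P,np.array(tgt_sel,float))[0]
    c,s=np.cos(P[2]),np.sin(P[2])
    out={'w':w.round(4),'shift':((w-o['tool_pos'])@R*1000).round(1)}
    best=None
    for sg in(1,-1):
        y=sg*np.array([-s,c,0]);x=np.array([0,0,-1.]);Rt=np.c_[x,y,np.cross(x,y)]
        out[f'rv{sg}']=np.degrees(Rn.from_matrix(R.T@Rt).as_rotvec()).round(2)
    d=o['tool_pos'][:2]-np.array(P[:2]); out['sel_now']=np.r_[c*d[0]+s*d[1],-s*d[0]+c*d[1],o['tool_pos'][2]].round(4)
    out['R']=R.round(2); out['clock']=o['clock'];out['force']=o['force'].round(2)
    return out
E
python3 - <<'E'
from h import *
k=knob(-.135,-.21);print(k, sel2w(P,k)); print(to_tool([k[0]-.06,k[1],.30]))
E
```

```text
[-0.0222074   0.03408293  0.1749068 ] [[ 0.54878335 -0.12993195  0.1749068 ]]
{'w': array([ 0.4888, -0.1272,  0.3   ]), 'shift': array([-73.7, 416.7, 434.2]), 'rv1': array([18.78, -0.02, -0.07]), 'rv-1': array([-1.6122e+02,  1.0000e-01, -3.0000e-02]), 'sel_now': array([-0.3592, -0.5001,  0.2259]), 'R': array([[-0.  , -0.28,  0.96],
       [ 0.  ,  0.96,  0.28],
       [-1.  ,  0.  , -0.  ]]), 'clock': 0.15, 'force': array([ 0.51,  0.52, -0.34])}
```

{"method": "carry_out", "body": {
  "series": [
    [[-40,20,20,0,0,0],[-74,60,60,4,0,0],[-74,105,110,8,0,0],[-74,150,156,12,0,0],[-74,195,204,16,0,0],[-74,240,250,18.8,0,0],[-74,285,297,18.8,0,0],[-74,330,344,18.8,0,0],[-74,375,390,18.8,0,0],[-74,417,434,18.8,0,0]]
  ],
  "hand": 1
}}

```text
clock: 1.4
tool_pos: [0.479, -0.1425, 0.3008]
orientation: [10.6, 90.0, 8.0]
force: [1.9, -0.8, 0.6]
opening: 0.0004
```

Run:
```python
from h import *
k=knob(-.135,-.21);print(to_tool([k[0]-.045,k[1],.155]),get_obs()['opening'])
shot('wrist','w1.png');a=shot('top','t1.png')['color'][160:300,280:420,::-1];cv2.imwrite('pics/t1z.png',cv2.resize(a,None,fx=4,fy=4,interpolation=cv2.INTER_CUBIC))
```

```text
{'w': array([ 0.5038, -0.1279,  0.155 ]), 'shift': array([145.8,  15.8,  24. ]), 'rv1': array([-0.  ,  0.03, -0.01]), 'rv-1': array([ 1.8e+02, -1.0e-02, -5.0e-02]), 'sel_now': array([-0.0913,  0.0183,  0.3008]), 'R': array([[ 0.  ,  0.05,  1.  ],
       [ 0.  ,  1.  , -0.05],
       [-1.  ,  0.  ,  0.  ]]), 'clock': 1.4, 'force': array([ 1.94, -0.76,  0.62])} 0.0004125685860334092
```

View pics/w1.png

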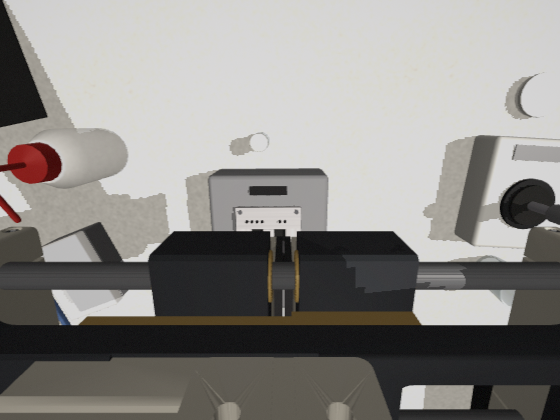

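{"method": "carry_out", "body": {
  "series": [
    [[30,0,0,0,0,0],[60,0,0,0,0,0],[60,0,0,0,0,0],[60,0,0,0,0,0]]
  ]
}}

```text
clock: 2.0
tool_pos: [0.479, -0.1449, 0.2417]
orientation: [-23.3, 89.9, -25.9]
force: [-0.1, 0.6, 0.2]
opening: 0.0003
```

Run:
```python
from h import *
k=knob(-.135,-.21);print(to_tool([k[0]-.045,k[1],.155]))
a=shot('top','t2.png')['color'][140:300,260:420,::-1];cv2.imwrite('pics/t2z.png',cv2.resize(a,None,fx=3,fy=3,interpolation=cv2.INTER_CUBIC))
a=shot('scene','s2.png')['color'][80:240,190:350,::-1];cv2.imwrite('pics/s2z.png',cv2.resize(a,None,fx=4,fy=3.7,interpolation=cv2.INTER_CUBIC))
```

```text
{'w': array([ 0.5038, -0.1279,  0.155 ]), 'shift': array([86.8, 18.3, 23.9]), 'rv1': array([-0.03,  0.06,  0.03]), 'rv-1': array([ 1.7997e+02,  4.0000e-02, -1.0000e-01]), 'sel_now': array([-0.0912,  0.0159,  0.2417]), 'R': array([[ 0.  ,  0.05,  1.  ],
       [-0.  ,  1.  , -0.05],
       [-1.  , -0.  ,  0.  ]]), 'clock': 2.0, 'force': array([-0.09,  0.59,  0.16])}
```

View pics/s2z.png

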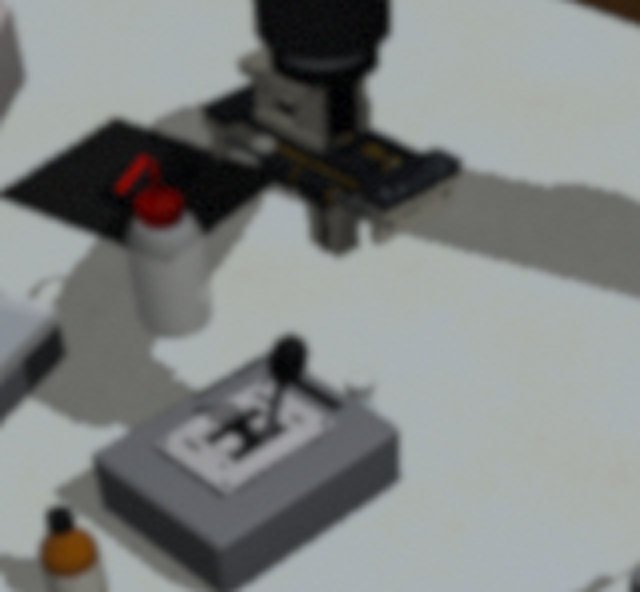

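View pics/t2z.png

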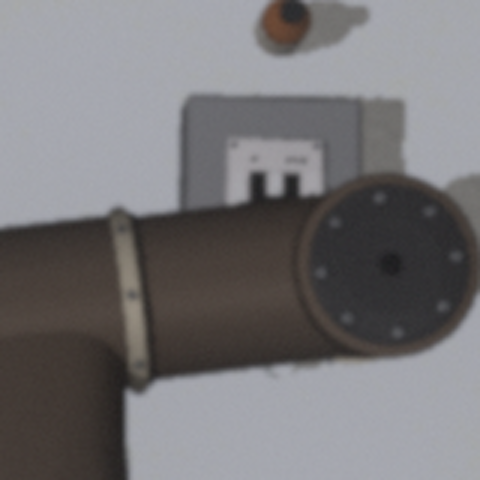

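{"method": "carry_out", "body": {
  "series": [
    [[15,9,12,0,0,0],[30,18,24,0,0,0],[60,18,24,0,0,0],[86,18,24,0,0,0],[86,18,24,0,0,0],[86,18,24,0,0,0]]
  ]
}}

```text
clock: 2.85
tool_pos: [0.5041, -0.1275, 0.155]
orientation: [-61.6, 90.0, -64.2]
force: [-0.0, 0.4, 0.7]
opening: 0.0005
```

Run:
```python
from h import *
k=knob(-.135,-.21);print(k,to_tool(knob(0,-.21)-[.025,0,.0]))
a=shot('scene','s3.png')['color'][110:230,190:310,::-1];cv2.imwrite('pics/s3z.png',cv2.resize(a,None,fx=5,fy=5,interpolation=cv2.INTER_CUBIC))
```

```text
[-0.0222074   0.03408293  0.1749068 ] {'w': array([ 0.546 , -0.1295,  0.1764]), 'shift': array([-21.4,  -0.1,  41.9]), 'rv1': array([0.02, 0.01, 0.02]), 'rv-1': array([-1.7998e+02, -4.0000e-02,  2.0000e-02]), 'sel_now': array([-0.0669,  0.0345,  0.155 ]), 'R': array([[ 0.  ,  0.05,  1.  ],
       [-0.  ,  1.  , -0.05],
       [-1.  , -0.  ,  0.  ]]), 'clock': 2.85, 'force': array([-0.  ,  0.35,  0.74])}
```

View pics/s3z.png

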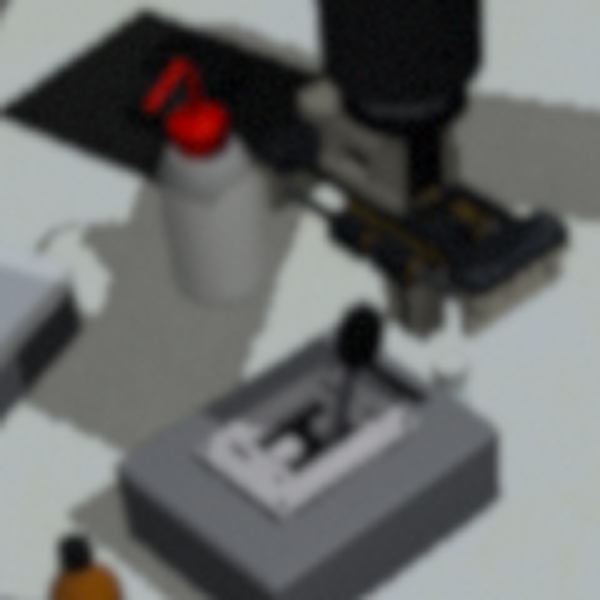

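{"method": "carry_out", "body": {
  "series": [
    [[0,0,5,0,0,0],[0,0,10,0,0,0],[0,0,13,0,0,0],[0,0,16,0,0,0],[0,0,19,0,0,0],[0,0,22,0,0,0],[0,0,25,0,0,0],[0,0,28,0,0,0],[0,0,31,0,0,0],[0,0,34,0,0,0]]
  ]
}}

```text
clock: 4.15
tool_pos: [0.5375, -0.1292, 0.1545]
orientation: [178.2, 90.0, 175.5]
force: [-0.5, 0.2, 1.3]
opening: 0.0005
```

```bash
cat >> h.py <<'E'
def look(n,c=(250,190),w=50,cam='scene',z=6):
    a=shot(cam,n+'f.png')['color'][c[1]-w:c[1]+w,c[0]-w:c[0]+w,::-1];cv2.imwrite(f'pics/{n}.png',cv2.resize(a,None,fx=z,fy=z,interpolation=cv2.INTER_CUBIC))
E
python3 - <<'E'
from h import *
print(to_tool(knob(0,-.21)-[.025,0,.0]))
look('s4')
E
```

```text
{'w': array([ 0.546 , -0.1295,  0.1764]), 'shift': array([-21.8,   0.1,   8.6]), 'rv1': array([-0.02, -0.01, -0.  ]), 'rv-1': array([ 1.7998e+02, -0.0000e+00,  1.0000e-02]), 'sel_now': array([-0.0336,  0.0343,  0.1545]), 'R': array([[-0.  ,  0.05,  1.  ],
       [ 0.  ,  1.  , -0.05],
       [-1.  ,  0.  , -0.  ]]), 'clock': 4.15, 'force': array([-0.49,  0.19,  1.32])}
```

View pics/s4.png

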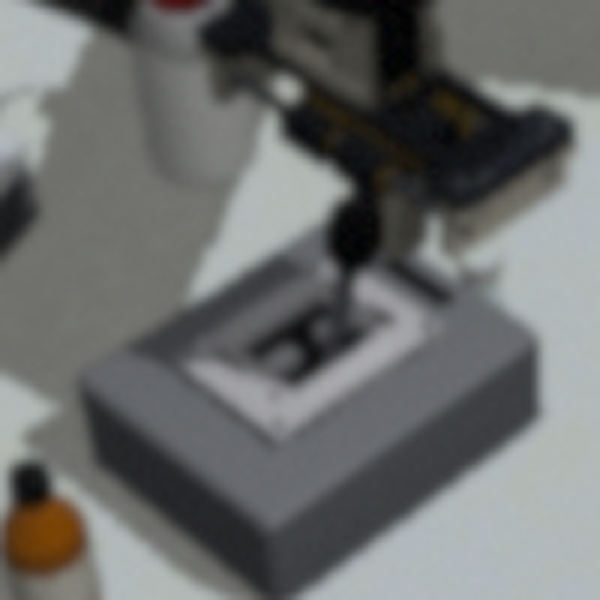

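The knob is at zoomed (354,230), touching or nearly touching the fingers. I'll estimate its lean from that.

```bash
cat >> h.py <<'E'
def lean(u,v,z=6,o=(200,140)):
    px=np.array([(u+.5)/z-.5+o[0],(v+.5)/z-.5+o[1]])
    s=least_squares(lambda q:(proj('scene',sel2w(P,knob(*q)))-px).ravel(),[0,0]);k=knob(*s.x)
    return s.x.round(3),k.round(4)
E
python3 - <<'E'
from h import *
print(lean(354,230))
# bias check: start picture
print(lean(434,117,7,(200,160)))
E
```

```text
(array([-0.059, -0.202]), array([-0.0098,  0.033 ,  0.1764]))
(array([-0.134, -0.202]), array([-0.0221,  0.0328,  0.1752]))
```

{"method": "carry_out", "body": {
  "series": [
    [[0,0,2,0,0,0],[0,0,4,0,0,0],[0,0,6,0,0,0],[0,0,8,0,0,0],[0,0,9.5,0,0,0],[0,0,9.5,0,0,0]]
  ]
}}

```text
clock: 4.95
tool_pos: [0.5469, -0.1297, 0.1546]
orientation: [-24.7, 90.0, -27.4]
force: [-1.0, -0.4, 1.6]
opening: 0.0003
```

Run:
```python
from h import *
print(to_tool(knob(0,-.21)-[.025,0,.0]))
look('s5')
```

```text
{'w': array([ 0.546 , -0.1295,  0.1764]), 'shift': array([-21.8,   0.1,  -0.9]), 'rv1': array([-0.02,  0.  ,  0.  ]), 'rv-1': array([ 1.7998e+02,  0.0000e+00, -1.0000e-02]), 'sel_now': array([-0.0241,  0.0342,  0.1546]), 'R': array([[ 0.  ,  0.05,  1.  ],
       [-0.  ,  1.  , -0.05],
       [-1.  , -0.  ,  0.  ]]), 'clock': 4.95, 'force': array([-1.05, -0.41,  1.59])}
```

View pics/s5.png

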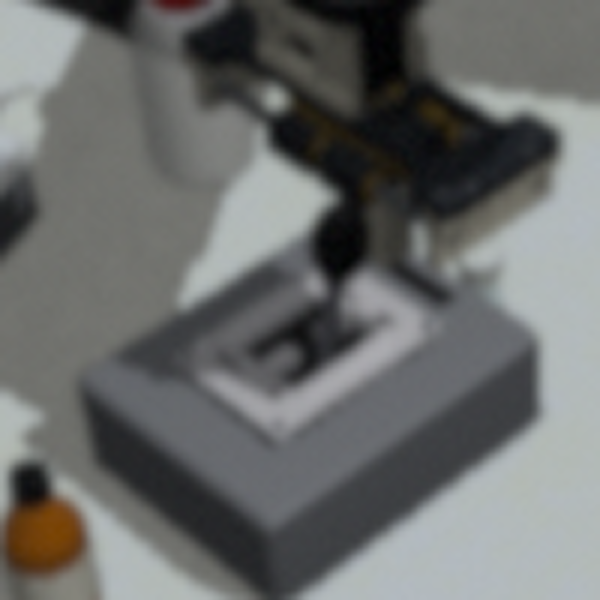

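Run:
```python
from h import *
print(lean(339,240),lean(340,239))
```

```text
(array([ 0.005, -0.204]), array([0.0008, 0.0335, 0.1766])) (array([-0.   , -0.203]), array([-1.000e-04,  3.330e-02,  1.766e-01]))
```

{"method": "carry_out", "body": {
  "series": [
    [[0,0,-5,0,0,0],[0,0,-18,0,0,0],[0,20,-18,0,0,0],[0,45,-18,0,0,0],[0,51,-10,0,0,0],[0,51,8,0,0,0],[0,51,23,0,0,0],[0,51,24.5,0,0,0],[0,51,24.5,0,0,0]]
  ]
}}

```text
clock: 6.12
tool_pos: [0.5732, -0.0801, 0.1542]
orientation: [-176.0, 89.9, -178.7]
force: [-1.2, -0.5, -0.1]
opening: 0.0004
```

Run:
```python
from h import *
print(to_tool([0,.0705,.155]))
look('s6')
```

```text
{'w': array([ 0.5726, -0.0946,  0.155 ]), 'shift': array([ -0.8, -14.4,   0.1]), 'rv1': array([-0.05, -0.05,  0.  ]), 'rv-1': array([1.7995e+02, 1.0000e-02, 8.0000e-02]), 'sel_now': array([-1.000e-04,  8.490e-02,  1.542e-01]), 'R': array([[-0.  ,  0.05,  1.  ],
       [-0.  ,  1.  , -0.05],
       [-1.  , -0.  , -0.  ]]), 'clock': 6.125, 'force': array([-1.19, -0.46, -0.15])}
```

View pics/s6.png

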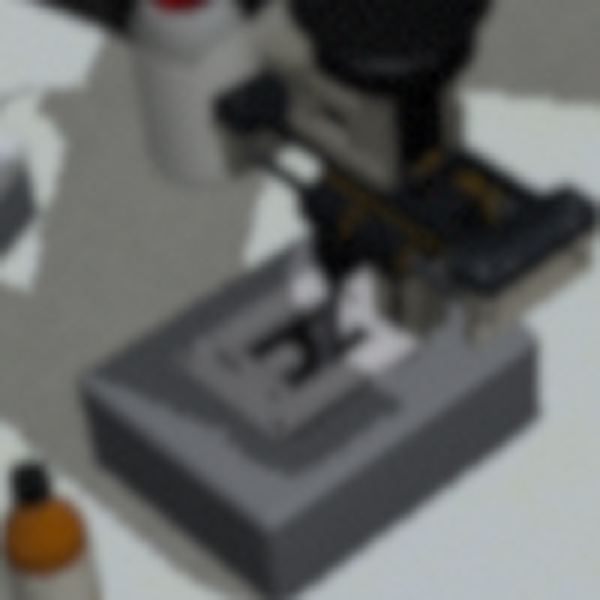

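{"method": "carry_out", "body": {
  "series": [
    [[0,-6,0,0,0,0],[0,-11,0,0,0,0],[0,-14,0,0,0,0],[0,-17,0,0,0,0],[0,-20,0,0,0,0],[0,-23,0,0,0,0],[0,-26,0,0,0,0],[0,-29,0,0,0,0],[0,-32,0,0,0,0],[0,-35,0,0,0,0]]
  ]
}}

```text
clock: 7.42
tool_pos: [0.572, -0.115, 0.1545]
orientation: [-157.6, 90.0, -160.3]
force: [-0.5, 1.1, 1.6]
opening: 0.0002
```

Run:
```python
from h import *
print(to_tool([0,.0705,.155]))
look('s7')
```

```text
{'w': array([ 0.5726, -0.0946,  0.155 ]), 'shift': array([-0.5, 20.4, -0.3]), 'rv1': array([-0.02, -0.  ,  0.  ]), 'rv-1': array([1.7998e+02, 0.0000e+00, 1.0000e-02]), 'sel_now': array([0.0003, 0.0501, 0.1545]), 'R': array([[-0.  ,  0.05,  1.  ],
       [-0.  ,  1.  , -0.05],
       [-1.  , -0.  , -0.  ]]), 'clock': 7.425, 'force': array([-0.5 ,  1.09,  1.63])}
```

View pics/s7.png

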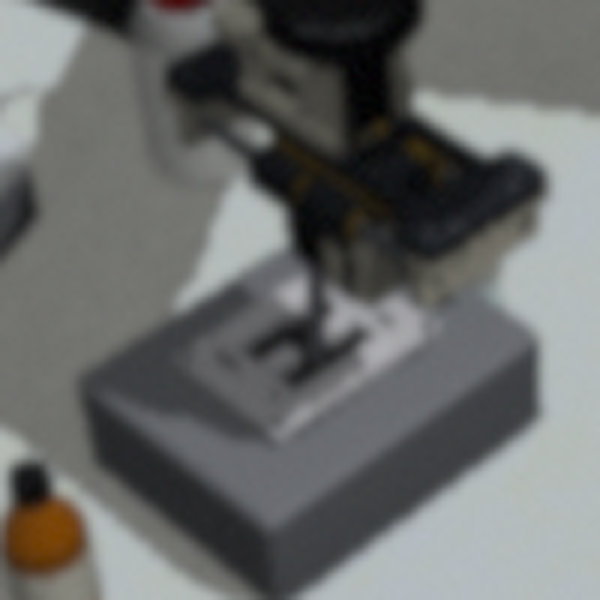

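The stem at zoomed (318,328) is in the cross channel and moving freely, with about 1 N of force.

{"method": "carry_out", "body": {
  "series": [
    [[0,-3,0,0,0,0],[0,-7,0,0,0,0],[0,-11,0,0,0,0],[0,-15,0,0,0,0],[0,-19,0,0,0,0],[0,-23,0,0,0,0],[0,-27,0,0,0,0],[0,-31,0,0,0,0],[0,-35,0,0,0,0],[0,-39,0,0,0,0]]
  ]
}}

```text
clock: 8.72
tool_pos: [0.5702, -0.154, 0.1545]
orientation: [144.5, 90.0, 141.9]
force: [1.0, 0.8, 0.8]
opening: 0.0001
```

{"method": "carry_out", "body": {
  "series": [
    [[0,-2,0,0,0,0],[0,-4,0,0,0,0],[0,-6,0,0,0,0],[0,-7,0,0,0,0]]
  ]
}}

```text
clock: 9.22
tool_pos: [0.5698, -0.1608, 0.1544]
orientation: [163.7, 90.0, 161.0]
force: [0.5, 1.5, -0.9]
opening: 0.0003
```

Run:
```python
from h import *
print(to_tool([0,.0005,.155]))
look('s8')
```

```text
{'w': array([ 0.5694, -0.1645,  0.155 ]), 'shift': array([-0.6, -3.7, -0.2]), 'rv1': array([-0.02, -0.02, -0.01]), 'rv-1': array([ 1.7998e+02, -1.0000e-02,  3.0000e-02]), 'sel_now': array([0.0002, 0.0042, 0.1544]), 'R': array([[-0.  ,  0.05,  1.  ],
       [ 0.  ,  1.  , -0.05],
       [-1.  ,  0.  , -0.  ]]), 'clock': 9.225, 'force': array([ 0.49,  1.49, -0.94])}
```

View pics/s8.png

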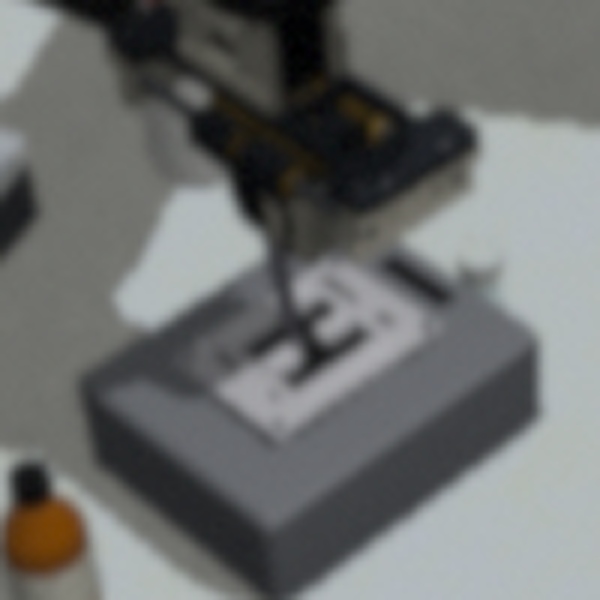

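The stem (295,320) is nearly at the right leg. I'll creep on to the stop.

{"method": "carry_out", "body": {
  "series": [
    [[0,-1.5,0,0,0,0],[0,-3,0,0,0,0],[0,-3.5,0,0,0,0],[0,-3.5,0,0,0,0]]
  ]
}}

```text
clock: 9.78
tool_pos: [0.5697, -0.1643, 0.1546]
orientation: [-145.3, 90.0, -147.9]
force: [0.6, -0.1, -0.8]
opening: 0.0002
```

{"method": "carry_out", "body": {
  "series": [
    [[0,-0.7,0,0,0,0],[0,-1.4,0,0,0,0],[0,-1.4,0,0,0,0]]
  ]
}}

```text
clock: 10.15
tool_pos: [0.5696, -0.1657, 0.1545]
orientation: [179.7, 90.0, 177.1]
force: [0.3, 1.7, -1.4]
opening: 0.0004
```

Run:
```python
from h import *
print(to_tool([0,.0005,.155]))
look('s9')
```

```text
{'w': array([ 0.5694, -0.1645,  0.155 ]), 'shift': array([-0.5,  1.2, -0.3]), 'rv1': array([-0.02, -0.  , -0.  ]), 'rv-1': array([ 1.7998e+02, -0.0000e+00,  1.0000e-02]), 'sel_now': array([ 0.0003, -0.0007,  0.1545]), 'R': array([[-0.  ,  0.05,  1.  ],
       [ 0.  ,  1.  , -0.05],
       [-1.  ,  0.  , -0.  ]]), 'clock': 10.15, 'force': array([ 0.28,  1.74, -1.35])}
```

View pics/s9.png

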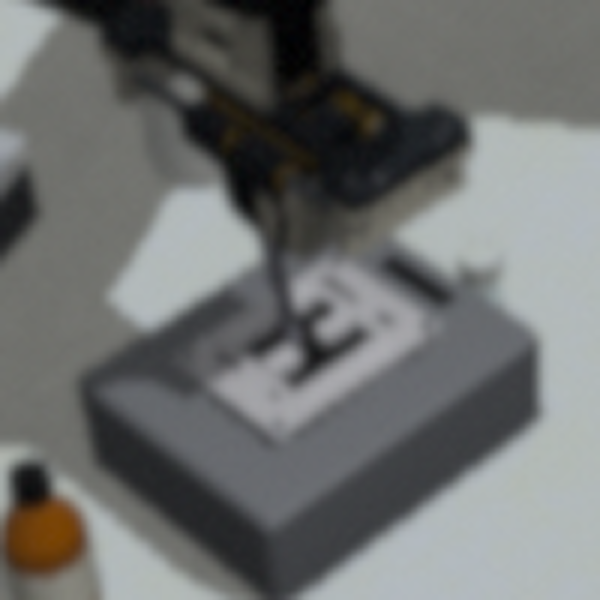

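{"method": "carry_out", "body": {
  "series": [
    [[0,-0.7,0,0,0,0],[0,-1.4,0,0,0,0],[0,-1.4,0,0,0,0]]
  ]
}}

```text
clock: 10.58
tool_pos: [0.5696, -0.1671, 0.1546]
orientation: [-170.9, 90.0, -173.6]
force: [0.1, 1.7, -0.0]
opening: 0.0008
```

{"method": "carry_out", "body": {
  "series": [
    [[0,-0.6,0,0,0,0],[0,-1.2,0,0,0,0],[0,-1.2,0,0,0,0]]
  ]
}}

```text
clock: 10.95
tool_pos: [0.5695, -0.1683, 0.1545]
orientation: [179.7, 90.0, 177.1]
force: [-0.2, 0.7, -0.9]
opening: 0.0008
```

{"method": "carry_out", "body": {
  "series": [
    [[0,-0.6,0,0,0,0],[0,-1.2,0,0,0,0],[0,-1.2,0,0,0,0]]
  ]
}}

```text
clock: 11.32
tool_pos: [0.5695, -0.1695, 0.1545]
orientation: [-161.4, 90.0, -164.1]
force: [0.3, 0.9, -0.6]
opening: 0.0006
```

Run:
```python
from h import *
print(to_tool([0,.0005,.155]))
look('s10',(248,190),30,z=10)
```

```text
{'w': array([ 0.5694, -0.1645,  0.155 ]), 'shift': array([-0.5,  5. , -0.3]), 'rv1': array([-0.02, -0.  ,  0.  ]), 'rv-1': array([1.7998e+02, 0.0000e+00, 1.0000e-02]), 'sel_now': array([ 0.0003, -0.0045,  0.1545]), 'R': array([[-0.  ,  0.05,  1.  ],
       [-0.  ,  1.  , -0.05],
       [-1.  , -0.  , -0.  ]]), 'clock': 11.325, 'force': array([ 0.34,  0.85, -0.56])}
```

View pics/s10.png

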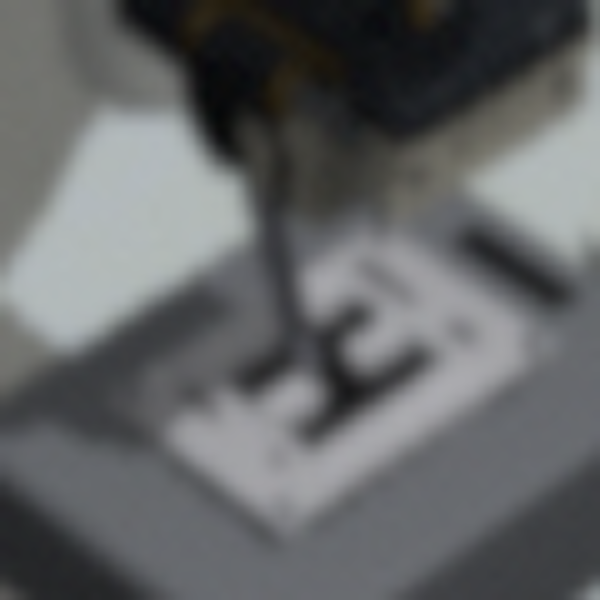

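Run:
```python
from h import *
for a in(.05,.1,.15,.2,.22):
    pts=[]
    for L in(.07/np.cos(a),.143,.165,.187):
        p=np.array([0,-L*np.sin(a),.015+L*np.cos(a)])
        u=proj('scene',sel2w(P,p))[0]; pts.append(((u-[218,160]+.5)*10-.5).round(0).tolist())
    print(a,pts)
```

```text
0.05 [[331.0, 362.0], [304.0, 185.0], [296.0, 129.0], [287.0, 71.0]]
0.1 [[324.0, 357.0], [289.0, 176.0], [278.0, 118.0], [267.0, 59.0]]
0.15 [[317.0, 351.0], [275.0, 168.0], [261.0, 109.0], [247.0, 49.0]]
0.2 [[310.0, 346.0], [260.0, 161.0], [245.0, 101.0], [229.0, 40.0]]
0.22 [[307.0, 344.0], [255.0, 158.0], [238.0, 98.0], [221.0, 37.0]]
```

The stem runs from (298,345) to about (270,185), which is an across lean of roughly 0.18–0.20. It isn't at the stop yet, so I keep creeping.

{"method": "carry_out", "body": {
  "series": [
    [[0,-0.7,0,0,0,0],[0,-1.4,0,0,0,0],[0,-1.4,0,0,0,0]]
  ]
}}

```text
clock: 11.75
tool_pos: [0.5695, -0.1704, 0.1545]
orientation: [81.8, 90.0, 79.1]
force: [0.3, 3.7, -1.0]
opening: 0.0004
```

{"method": "carry_out", "body": {
  "series": [
    [[0,-0.7,0,0,0,0],[0,-1.4,0,0,0,0],[0,-1.4,0,0,0,0]]
  ]
}}

```text
clock: 12.12
tool_pos: [0.5696, -0.1708, 0.1545]
orientation: [75.4, 89.9, 72.8]
force: [0.0, 10.6, -0.1]
opening: 0.0001
```

{"method": "carry_out", "body": {
  "series": [
    [[0,-0.7,0,0,0,0],[0,-1.4,0,0,0,0],[0,-1.4,0,0,0,0]]
  ]
}}

```text
clock: 12.5
tool_pos: [0.5698, -0.1711, 0.1544]
orientation: [74.7, 89.8, 72.0]
force: [0.1, 17.1, 0.6]
opening: 0.0006
```

The right stop is reached, with force rising to 17 N. I back off left, go behind the lever and line up with the right leg.

{"method": "carry_out", "body": {
  "series": [
    [[0,6,0,0,0,0],[0,16,0,0,0,0],[0,16,-18,0,0,0],[0,16,-38,0,0,0],[0,8,-48,0,0,0],[0,-14,-48,0,0,0],[0,-27,-48,0,0,0],[0,-27,-48,0,0,0]]
  ]
}}

```text
clock: 13.5
tool_pos: [0.5201, -0.1994, 0.1544]
orientation: [-129.4, 90.0, -132.1]
force: [-0.1, -0.1, 0.7]
opening: 0.0005
```

Run:
```python
from h import *
print(to_tool([-.025,-.036,.155]))
look('s11')
```

```text
{'w': array([ 0.5428, -0.1998,  0.155 ]), 'shift': array([-0.6,  0.7, 22.6]), 'rv1': array([-0.11, -0.01,  0.01]), 'rv-1': array([1.7989e+02, 2.0000e-02, 1.0000e-02]), 'sel_now': array([-0.0476, -0.0366,  0.1544]), 'R': array([[-0.  ,  0.05,  1.  ],
       [-0.  ,  1.  , -0.05],
       [-1.  , -0.  , -0.  ]]), 'clock': 13.5, 'force': array([-0.1 , -0.06,  0.67])}
```

View pics/s11.png

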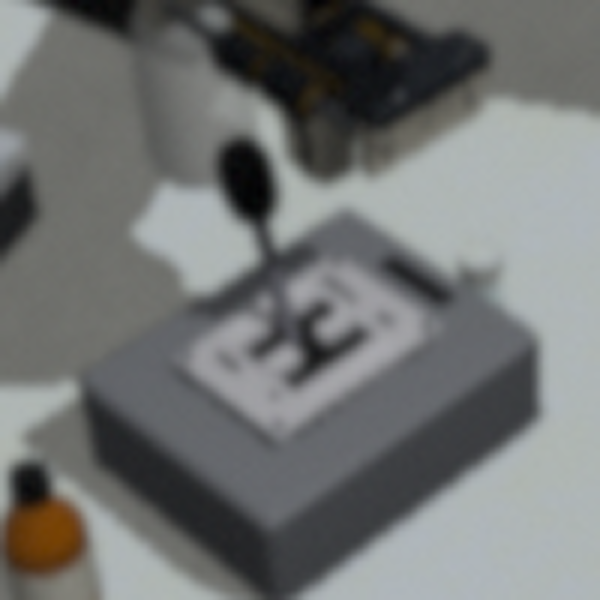

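The knob is at zoomed (248,179), in the right leg and near the cross channel, with the fingers behind it.

Run:
```python
from h import *
print(lean(248,179))
```

```text
(array([0.006, 0.227]), array([ 0.001 , -0.0371,  0.1758]))
```

{"method": "carry_out", "body": {
  "series": [
    [[0,0,6,0,0,0],[0,0,12,0,0,0],[0,0,16,0,0,0],[0,0,19,0,0,0],[0,0,22,0,0,0],[0,0,25,0,0,0],[0,0,28,0,0,0],[0,0,31,0,0,0],[0,0,34,0,0,0],[0,0,37,0,0,0]]
  ]
}}

```text
clock: 14.8
tool_pos: [0.5572, -0.2002, 0.1546]
orientation: [-136.6, 90.0, -139.2]
force: [-1.6, -1.6, -0.2]
opening: 0.0004
```

Run:
```python
from h import *
print(to_tool([.024,-.036,.155]))
look('s12')
```

```text
{'w': array([ 0.5917, -0.2021,  0.155 ]), 'shift': array([-0.4, -0.3, 34.6]), 'rv1': array([-0.02, -0.  ,  0.  ]), 'rv-1': array([1.7998e+02, 0.0000e+00, 1.0000e-02]), 'sel_now': array([-0.0106, -0.0357,  0.1546]), 'R': array([[-0.  ,  0.05,  1.  ],
       [-0.  ,  1.  , -0.05],
       [-1.  , -0.  , -0.  ]]), 'clock': 14.8, 'force': array([-1.6 , -1.63, -0.17])}
```

View pics/s12.png

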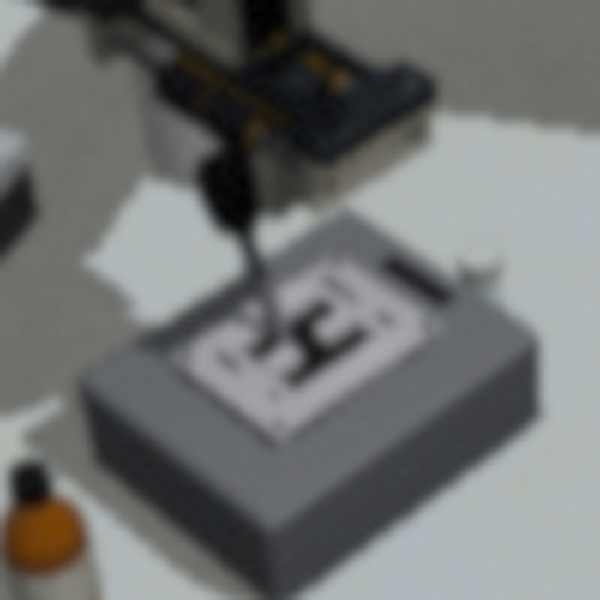

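The lever is moving forward in the right leg, with the knob at (229,190). I continue.

{"method": "carry_out", "body": {
  "series": [
    [[0,0,3,0,0,0],[0,0,6,0,0,0],[0,0,9,0,0,0],[0,0,12,0,0,0],[0,0,15,0,0,0],[0,0,18,0,0,0],[0,0,21,0,0,0],[0,0,24,0,0,0],[0,0,27,0,0,0],[0,0,29,0,0,0]]
  ]
}}

```text
clock: 16.1
tool_pos: [0.5862, -0.2015, 0.1546]
orientation: [82.7, 90.0, 80.0]
force: [-0.6, 1.0, -0.7]
opening: 0.0002
```

{"method": "carry_out", "body": {
  "series": [
    [[0,0,1.5,0,0,0],[0,0,3,0,0,0],[0,0,3,0,0,0]]
  ]
}}

```text
clock: 16.48
tool_pos: [0.5892, -0.2016, 0.1546]
orientation: [-11.7, 90.0, -14.4]
force: [-1.6, 0.5, -0.9]
opening: 0.0003
```

Run:
```python
from h import *
print(to_tool([.024,-.036,.155]))
look('s13')
```

```text
{'w': array([ 0.5917, -0.2021,  0.155 ]), 'shift': array([-0.4, -0.3,  2.6]), 'rv1': array([-0.02,  0.01,  0.  ]), 'rv-1': array([ 1.7998e+02,  0.0000e+00, -1.0000e-02]), 'sel_now': array([ 0.0214, -0.0357,  0.1546]), 'R': array([[ 0.  ,  0.05,  1.  ],
       [-0.  ,  1.  , -0.05],
       [-1.  , -0.  ,  0.  ]]), 'clock': 16.475, 'force': array([-1.58,  0.46, -0.91])}
```

View pics/s13.png

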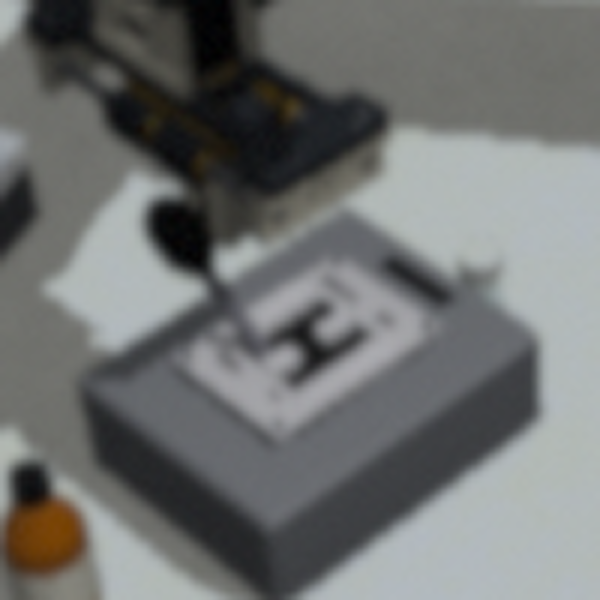

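The knob is at (180,233) and nearly home. I creep until the force rises.

{"method": "carry_out", "body": {
  "series": [
    [[0,0,0.8,0,0,0],[0,0,1.6,0,0,0],[0,0,1.6,0,0,0]]
  ]
}}

```text
clock: 16.9
tool_pos: [0.5906, -0.2017, 0.1546]
orientation: [142.3, 90.0, 139.6]
force: [-0.7, 0.9, -0.3]
opening: 0.0006
```

{"method": "carry_out", "body": {
  "series": [
    [[0,0,0.7,0,0,0],[0,0,1.4,0,0,0],[0,0,1.4,0,0,0]]
  ]
}}

```text
clock: 17.27
tool_pos: [0.5917, -0.2017, 0.1544]
orientation: [175.0, 90.0, 172.3]
force: [-1.5, 0.9, -0.2]
opening: 0.0003
```

{"method": "carry_out", "body": {
  "series": [
    [[0,0,0.7,0,0,0],[0,0,1.4,0,0,0],[0,0,1.4,0,0,0]]
  ]
}}

```text
clock: 17.65
tool_pos: [0.5928, -0.2017, 0.1542]
orientation: [172.6, 89.9, 170.0]
force: [-4.2, 0.5, -1.6]
opening: 0.0006
```

{"method": "carry_out", "body": {
  "series": [
    [[0,0,0.7,0,0,0],[0,0,1.4,0,0,0],[0,0,1.4,0,0,0]]
  ]
}}

```text
clock: 18.02
tool_pos: [0.5936, -0.2018, 0.154]
orientation: [174.2, 89.9, 171.5]
force: [-6.6, 1.3, -1.3]
opening: 0.0003
```

{"method": "carry_out", "body": {
  "series": [
    [[0,0,0.7,0,0,0],[0,0,1.4,0,0,0],[0,0,1.4,0,0,0]]
  ]
}}

```text
clock: 18.4
tool_pos: [0.5944, -0.2018, 0.1538]
orientation: [173.7, 89.8, 171.0]
force: [-8.5, 1.4, -0.8]
opening: 0.0006
```

{"method": "carry_out", "body": {
  "series": [
    [[0,0,0.7,0,0,0],[0,0,1.4,0,0,0],[0,0,1.4,0,0,0]]
  ]
}}

```text
clock: 18.77
tool_pos: [0.5952, -0.2018, 0.1536]
orientation: [174.1, 89.7, 171.4]
force: [-9.8, 1.9, -0.7]
opening: 0.0007
```

{"method": "carry_out", "body": {
  "series": [
    [[0,0,0.7,0,0,0],[0,0,1.4,0,0,0],[0,0,1.4,0,0,0]]
  ]
}}

```text
clock: 19.15
tool_pos: [0.596, -0.2018, 0.1534]
orientation: [174.1, 89.7, 171.4]
force: [-11.5, 1.8, -0.5]
opening: 0.0
```

Run:
```python
from h import *
print(to_tool([.024,-.036,.155]))
look('s14')
for f in(.26,.28,.3,.32):
    pts=[]
    for cam,o in(('scene',[200,140]),):
        u=proj(cam,sel2w(P,knob(f,.22)))[0]; print(f,((u-o+.5)*6-.5).round(0),knob(f,.22))
```

```text
{'w': array([ 0.5917, -0.2021,  0.155 ]), 'shift': array([-1.5, -0.4, -4.3]), 'rv1': array([-0.06, -0.35, -0.04]), 'rv-1': array([ 1.7994e+02, -6.0000e-02,  5.4000e-01]), 'sel_now': array([ 0.0283, -0.0356,  0.1534]), 'R': array([[-0.01,  0.05,  1.  ],
       [ 0.  ,  1.  , -0.05],
       [-1.  ,  0.  , -0.01]]), 'clock': 19.15, 'force': array([-11.49,   1.79,  -0.48])}
0.26 [190. 226.] [ 0.04241829 -0.03479766  0.17061109]
0.28 [185. 231.] [ 0.04559868 -0.03460558  0.16975211]
0.3 [181. 235.] [ 0.04876083 -0.03439965  0.16883122]
0.32 [177. 240.] [ 0.05190348 -0.03417996  0.16784881]
```

View pics/s14.png

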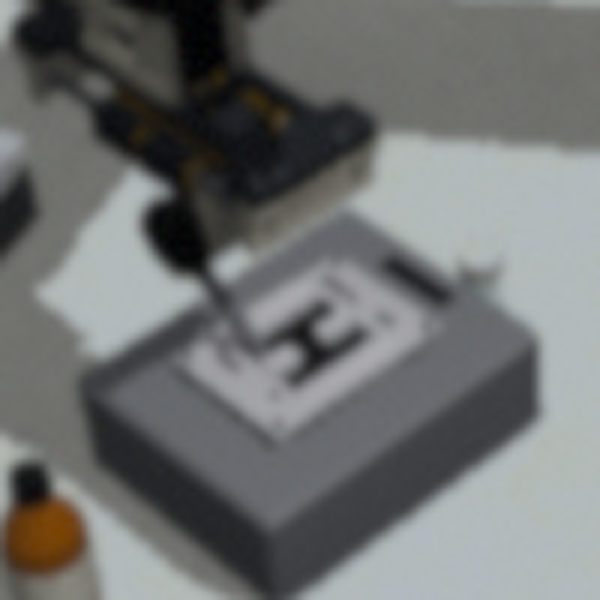

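The knob is at (173,236), which matches a fore lean of about 0.30, and the stop gives 11.5 N. I back off straight toward the robot, then lift clear.

{"method": "carry_out", "body": {
  "series": [
    [[0,0,-4,0,0,0],[0,0,-10,0,0,0],[0,0,-25,0,0,0],[0,0,-50,0,0,0],[0,0,-80,0,0,0],[-30,0,-110,0,0,0],[-80,-20,-130,0,0,0],[-120,-60,-140,0,0,0],[-120,-100,-140,0,0,0],[-120,-120,-140,0,0,0]]
  ]
}}

```text
clock: 20.45
tool_pos: [0.4537, -0.3173, 0.2761]
orientation: [-18.0, 89.8, -20.7]
force: [0.3, 0.0, -1.2]
opening: 0.0002
```

Run:
```python
from h import *
print(get_obs()['tool_pos'])
look('s15'); look('t15',(350,210),60,'top',5)
```

```text
[ 0.45366715 -0.31725625  0.27611014]
```

View pics/s15.png

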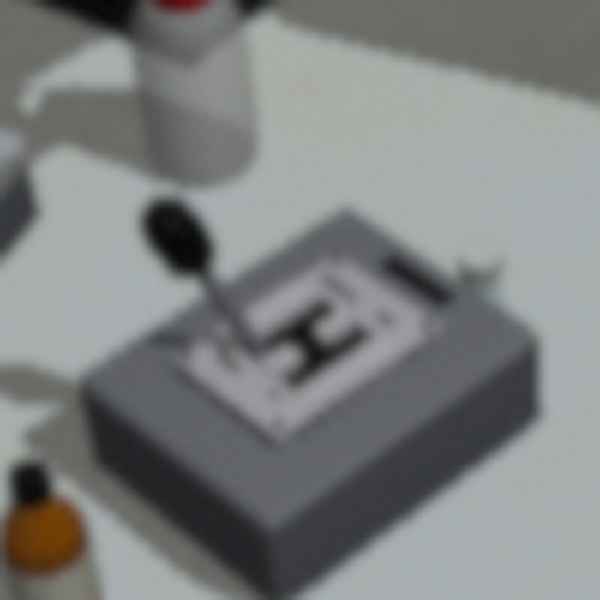

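View pics/t15.png

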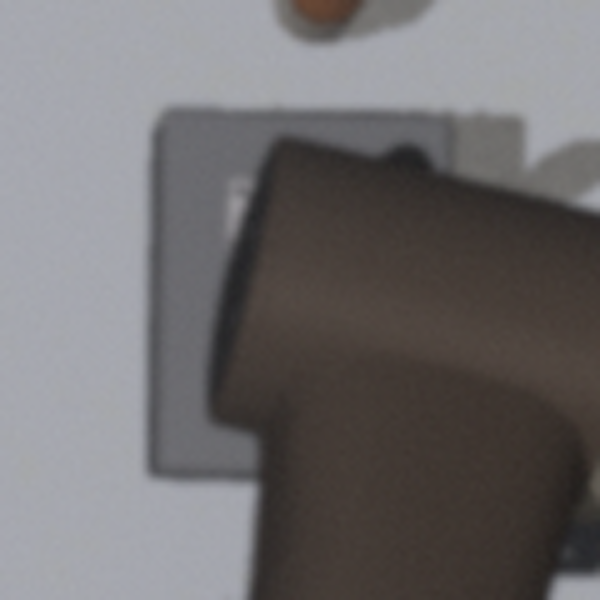

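{"method": "carry_out", "body": {
  "series": [
    [[-10,-40,-30,0,0,0],[-20,-80,-60,0,0,0],[-20,-120,-90,0,0,0],[-20,-160,-120,0,0,0],[-20,-200,-150,0,0,0],[-20,-240,-180,0,0,0],[-20,-260,-200,0,0,0],[-20,-260,-200,0,0,0],[-20,-260,-200,0,0,0]]
  ]
}}

```text
clock: 21.68
tool_pos: [0.2422, -0.5654, 0.2948]
orientation: [-38.7, 89.9, -41.4]
force: [-0.4, -0.5, -0.6]
opening: 0.0005
```

Run:
```python
from h import *
print(get_obs()['tool_pos'],lean(177,237))
look('s16'); look('t16',(350,210),60,'top',5)
for f in(.26,.28,.3,.32):
    u=proj('top',sel2w(P,knob(f,.22)))[0]; print(f,((u-[290,150]+.5)*5-.5).round(0))
```

```text
[ 0.2422404  -0.56543083  0.29484534] (array([0.311, 0.229]), array([ 0.0505, -0.0356,  0.168 ]))
0.26 [397. 193.]
0.28 [396. 187.]
0.3 [396. 181.]
0.32 [395. 175.]
```

View pics/t16f.png

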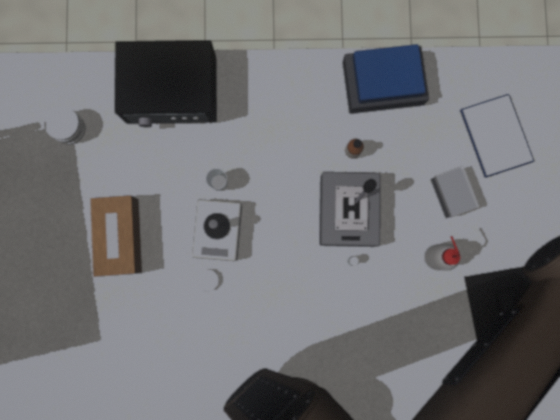

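View pics/t16.png

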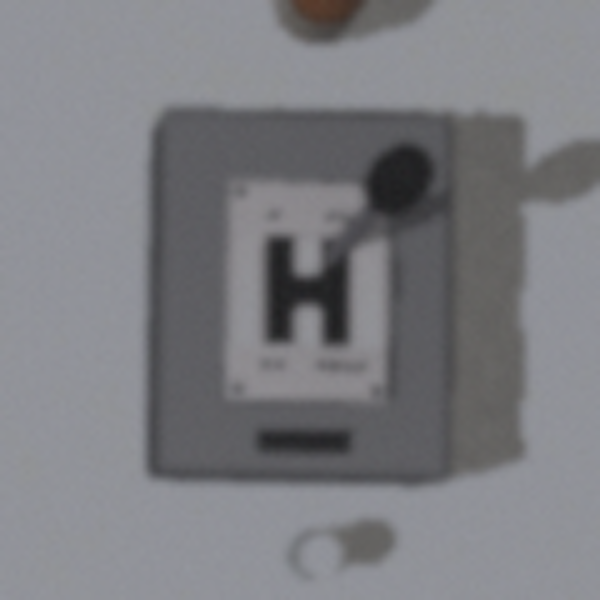

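View pics/s16f.png

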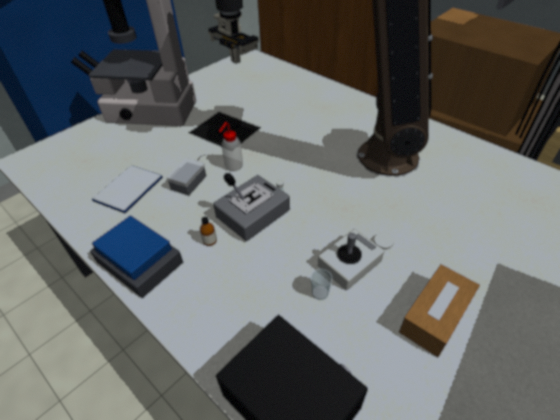

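The top view puts the knob at (400,180) against a predicted (396,181) for a fore lean of 0.30. The other objects look unmoved.

```bash
python3 -c "
from plant import close_job
print(close_job())"
```

```text
the job is handed in; nothing more can be done
None
```

The lever is home in slot three and the job is handed in at about 22 s of the 58 s. With the gripper shut, I pushed it with the outside of the fingers: forward along the left leg to the cross channel, across to the right stop, then forward to the stop. I then backed off and parked clear; nothing was gripped.

**Last checks**
- **Position:** after letting go, the scene camera gave a fore lean of about 0.31 and an across lean of about 0.23. The top view matches a fore lean of about 0.30. The two agree within the calibration error.
- **Surroundings:** the joystick and the other objects look unmoved in the before and after pictures, judged by eye only.
- **Force:** pushing took about 1–2 N. The highest readings were against the stops, about 17 N at the right stop and about 11.5 N at the forward stop.

**What disagreed**
- **Finger width:** the shut fingers are thinner at the sides than I had worked out, so the right stop came about 9 mm later than expected. I crept up to it by force.
- **Forward stop:** it felt soft. The tool crept about 3 mm further as the force rose to 11.5 N. The lever was still at its home lean after I let go.

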